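# Proof pull on a glued sample

### The arm

A 6-joint arm with a two-finger parallel gripper is mounted at the origin on a cart in front of the work surface, level with it; the furniture and walls round the work are solid. World frame = base frame: x ahead of the robot, y to its left, z up, the work surface at z = 0. Lengths are in mm, angles in rad, forces in N, time in s.
With the tool pointing down it reaches from about 300 to 775 mm from the base axis. Payload 14.6 kg.
Tool frame: the origin (TCP) lies on the centre line of the jaws, within the pads' length; the fingertips stand 11 mm ahead of it and the grasp point (between the pads) lies 8 mm behind it; x points along the fingers, y is the direction in which the jaws open and shut, and the axes are right-handed (so a half turn about x gives the same grasp; the last joint's range is limited). The gripper opens to 94 mm and grips with 3 to 60 N. Pads are 16 mm wide; open, the fingers measure 119 mm over their backs; the gripper's body (75 mm by 177 mm) begins 78 mm behind the grasp point.
Start: joints at [1.09, 0.3, 1.521, -0, 1.321, -0.067], TCP at [221.147, 503.571, 216.446] pointing down, gripper open.
Joint ranges: [-3.03, 3.03], [-0.79, 2.21], [0.23, 2.52], [-1.04, 4.18], [0, 3.07], [-2.55, 2.55]. Speed limits (rad/s): [2.22, 2.22, 2.57, 3.14, 3.14, 3.14].

### API

Orientations are given as [roll, pitch, yaw] about the fixed x, y, z axes, in that order (R = Rz(yaw) Ry(pitch) Rx(roll)).
In Python, from cell import manip gives the robot as it stands.
- The arm moves only by the shell command python3 -m handwheel 'ROWS' [OPENING] [FORCE]. ROWS is JSON, a list of rows, each a list of 2 entries, a list of its own where there are three numbers: the shift along the tool's x, y, z in mm, then the turn about the tool's x in rad. In form: [[[x, y, z], spin], ...]. A call has exactly 10 rows; each row shifts and turns the commanded pose from where the row before left it, along the tool's axes as they then stand; what a row does not reach is not made up. A row lasts 1/8 s, in which the tool goes at most 62.5 mm and 10.7 degrees, less where a joint would pass 70% of its speed; a pose out of reach is approached as far as the arm can. A call with a gripper value outside its range is refused whole. OPENING is the closure in counts, from 0 (fully open) to 255 (shut), set as the call begins (- or left out, the last holds). The fingers move at their own pace and stop on an object; FORCE is the grip in N (left out, the last holds). Time passes only in rows, so rows that do not move let the fingers close, or fill a call up. It gives the time, the measured TCP pose, the force and the opening at its end, in the units of the state.
- manip.read_state(): the state, without advancing time (a new reading comes with each control period).
- manip.camera(name): name is "scene" or "top" or "wrist"; returns a dict with "pixels" (384x512x3 uint8, red, green, blue), "z_map" (384x512 float32, mm along the optical axis (not along the pixel's ray), 0 where there is no reading), "mtx" (3x3 intrinsics, pixels), "xyz" and "orientation" of the camera in the world. Camera axes: x right, y up, looking along -z (the intrinsics and any distortion apply to the point x, -y, -z); pixel columns grow to the right and rows downward; lengths in mm; the calibration is good to about 2 mm. The wrist camera is an equidistant fisheye: a pixel r from the principal point sees the ray r / f radians off the axis. A picture is of the moment at which its call begins.
- manip.sign_off(): hands the job in, once; it reports no verdict.
Trained networks look in the newest picture that a camera, given by its name, has taken for a name from the list of things; names that differ only in an ending like _2 or _b are one class to them, and where a whole thing is asked for, a point or a joint stands for the part that bears it (a point fixed in the world has none). Each returns a list of dicts, best first, with "confidence" (0 to 1); they miss things now and then, are a little off and sometimes report something else, mostly with a low value. They report only what shows in the picture. A call takes as long as a camera call.
- manip.cut_out(target, camera): "region" (384x512 bool, what is visible of it) and "centre" ([column, row] in pixels, amid what is visible of it).
The state is a dict: "clock": time; "joints": joint angles; "qd": joint speeds; "effort": joint torques, N m; "eef_pos": TCP position; "eef_rot": TCP orientation; "wrist_force": force on the tool from outside, world axes, zero at the start; "moment": the same for the moment, N m; "finger_gap": finger opening in mm.
Only numpy, scipy, OpenCV 4.12 (cv2) and the standard library are available. Lean on these libraries where they do the work, as an engineer would, in place of code of your own. Each camera call takes 0.05 s, during which the arm holds its last target. There are 200 camera calls.

### The job

The glued board sample is due for its proof pull. Lift the cast weight off the test board, where it blocks the path of the spring balance's handle, and lay it down gently and flat on the bench, clear of the board; then take the balance's black handle and draw its sprung rod out until the pointer stands inside the notch of the set index, without running past the notch, and finish while still gripping the handle and holding the pointer there. Do not shift the set index, and leave the other things lying as they are.

Things in the scene. Friction and masses are not known exactly. Their poses are not given: they have to be found in the camera images.
- rig: Fixed plywood test board, 380 x 90 x 12 mm. Origin: centre of its underside on the bench; +x is the pull direction, z up. Along x: sample vice (-186 to -140 mm, 81 mm high), 24 mm balance tube (-75 to +45 mm, axis 48 mm above the bench) in grey blocks 63 mm high, scale rail beside it at y = +25 mm. From x = +50 to +190 mm only handle and weight stand on it.
- pull_rod: Sprung rod with black spool handle, axes as the rig's. Slides only along rig +x, 0 to 90 mm, against its spring (2.5 N at rest, plus 150 N/m; 10 to 15 N at the index); let go, it runs back. Origin: middle of the handle's waist, on the axis 48 mm above the bench; rig x = 77 mm at rest. Waist 20 mm thick, 22 mm long, between 30 mm flanges; handle from 20 mm behind to 21 mm ahead.
- pointer_tip (a point): Tip of the flat brass pointer that rides with the rod (4 mm wide in x), over the slot of the tube, 70.5 mm above the bench. It moves exactly as the handle does; at rest at rig x = -60 mm.
- set_index: Set index: dark rider with brass thumbscrew on the scale rail, 50 to 80 mm ahead of the resting pointer; it stays where set. Two prongs leave a notch 12 mm wide in x, open towards the tube. Origin: middle of the notch, at the pointer tip's height and line of travel; axes as the rig's. The pointer is in place when its tip is at this origin's x.
- weight: Cast weight block, pale, worn: 44 (x) x 118 (y) x 30 (z) mm, 0.2 to 0.45 kg. Origin: centre of its underside. At the start it lies flat across the board (underside 12 mm above the bench), its near face 25 to 50 mm ahead of the handle, x axis along the rig's x within 0.2 rad. Take it across its 44 mm width. The bench along the board's +y side (rig x 0 to 190 mm) is bare for 100 mm beyond its edge.
- tape_roll: Bystander: roll of brown tape lying on the bench, 96 mm across, 48 mm high. Origin: centre of its underside.
- spacer: Bystander: beech spacer block 24 x 75 x 24 mm, lying on the bench right of the test board. Origin: centre of its underside.
- sanding_block: Bystander: cork sanding block 58 x 95 x 28 mm, near the right front corner of the bench. Origin: centre of its underside.

How it is judged (in metres and radians):
On the way, in this order (a step that is already met when the one before it is completed fails the run):
1. the weight is lifted off the test board (height (world z) of weight above 0.03 m), for 0.1 s.
2. the weight lies flat on the bench, let go (height (world z) of weight below 0.006 m and angle between weight's own z axis and vertical below 0.1 rad and linear speed of weight below 0.02 m/s and contact force between the fingers and weight below 0.1 N), for 0.2 s.
3. the gripper has drawn the rod out until the pointer stands in the notch, and holds it (x of pointer_tip in the frame of set_index between -0.004 and 0.004 m and contact force between the fingers and pull_rod above 2 N), for 0.3 s.
At the end, for the whole second after the job is handed in: The fingers grip the handle and hold the rod still with the pointer tip inside the 12 mm notch of the set index (its middle within 4 mm of the notch's middle), while the weight lies flat and at rest on the bench, off the test board (all of step 3 and linear speed of pull_rod below 0.01 m/s and height (world z) of weight below 0.006 m and angle between weight's own z axis and vertical below 0.1 rad and linear speed of weight below 0.02 m/s); the arm keeps its last pose, push and grip.
It fails at once if the rod is drawn out (more than 15 mm) before the weight lies on the bench (x of pull_rod in the frame of rig above 0.092 m and height (world z) of weight above 0.008 m).
It fails at once if the pointer runs past the notch by more than 12 mm from its middle (x of pointer_tip in the frame of set_index above 0.012 m).
It fails at once if the weight is dropped or thrown (faster than 0.6 m/s out of the grip) (linear speed of weight above 0.6 m/s and contact force between the fingers and weight below 0.1 N).
It fails at once if the set index is shifted by more than 3 mm (distance of set_index from where it was at the start of the episode above 0.003 m).
It fails at once if a bystander is moved by more than 20 mm (distance of any of tape_roll, spacer, sanding_block from where it was at the start of the episode above 0.02 m).
It also fails if it takes over 54 s, if anything falls off the work surface, if the arm or the gripper's body presses on something with over 40 N, if the wrist force passes 120 N, or if a joint passes its speed limit or range.

## Working session

There is one attempt and no reset: what is moved stays moved. The work goes in short steps, Python scripts to look and compute and a shell command to move; the robot and the scene stay as the last step left them, time stands still between calls to the robot, and variables do not carry over. Pictures are saved under pics/ and viewed, about 8 in all and at most 12, crops included, and the job is handed in when it is done.

```bash
mkdir -p pics
cat > h.py <<'E'
import numpy as np, cv2
from scipy.spatial.transform import Rotation as R
from cell import manip
def cam(n):
    c=manip.camera(n); c['n']=n; return c
def world(c,mask):
    v,u=np.nonzero(mask&(c['z_map']>0)); z=c['z_map'][v,u]; K=c['mtx']
    p=np.c_[(u-K[0,2])/K[0,0]*z,-(v-K[1,2])/K[1,1]*z,-z]
    o=np.array(c['orientation']); r=R.from_matrix(o) if o.shape==(3,3) else R.from_euler('xyz',o)
    return r.apply(p)+np.array(c['xyz'])
def save(c,f): cv2.imwrite('pics/'+f,c['pixels'][:,:,::-1])
E
python3 - <<'E'
from h import *
print(manip.read_state())
for n in ['top','scene']:
    c=cam(n); save(c,n+'0.png'); print(n,c['xyz'],c['orientation'],c['mtx'])
    for t in ['rig','weight','pull_rod','set_index','pointer_tip','tape_roll','spacer','sanding_block']:
        for d in manip.cut_out(t,n)[:1]:
            P=world(c,d['region'])
            print(t,round(d['confidence'],2),np.round(d['centre']),len(P),np.round(np.median(P,0)),np.round(np.percentile(P,[3,97],axis=0)).tolist())
            if t=='weight':
                Q=P[P[:,2]>36]; print(cv2.minAreaRect(Q[:,:2].astype(np.float32)))
            if t=='rig':
                Q=P[(P[:,2]>8)&(P[:,2]<16)]; print(cv2.minAreaRect(Q[:,:2].astype(np.float32)))
            if t=='pull_rod':
                Q=P[(P[:,2]>25)]; print(cv2.minAreaRect(Q[:,:2].astype(np.float32)))
E
```

```text
{'clock': 0.0, 'joints': array([ 1.09038618e+00,  3.00480870e-01,  1.52156898e+00,  1.83787273e-05,
        1.32071504e+00, -6.66150352e-02]), 'qd': array([ 0.0002446 ,  0.00057185, -0.00028638,  0.00012489,  0.00130962,
        0.00017275]), 'effort': array([ 1.38029940e-03, -5.31812704e+01, -3.52744746e+01,  7.08764512e-02,
        2.43641669e-02, -1.14293443e-04]), 'eef_pos': array([221.03849098, 503.35673712, 215.88608835]), 'eef_rot': array([-1.65259625,  1.56962395, -2.06639592]), 'wrist_force': array([-0.9474793 , -0.34517837, -0.1976433 ]), 'moment': array([ 0.04470708, -0.03151293, -0.00272332]), 'finger_gap': 94.19239247052535}
top [ 419.79975818  101.26497697 1444.90276782] [ 0.07618122 -0.0121815  -1.56975986] [[439.31842126   0.         253.890718  ]
 [  0.         439.31842126 188.73660363]
 [  0.           0.           1.        ]]
rig 0.57 [198. 153.] 2810 [646. 258.  16.] [[486.0, 193.0, 7.0], [790.0, 327.0, 68.0]]
((622.674560546875, 267.158203125), (91.33989715576172, 374.3303527832031), 75.446533203125)
weight 0.97 [188. 204.] 485 [471. 298.  43.] [[433.0, 252.0, 
[... 1058 characters left out ...]
 243.0, 14.0], [509.0, 352.0, 44.0]]
((467.0194091796875, 299.7009582519531), (123.28531646728516, 44.38833999633789), 57.53172302246094)
pull_rod 0.66 [207. 167.] 126 [543. 280.  54.] [[524.0, 248.0, 41.0], [675.0, 298.0, 72.0]]
((602.65771484375, 275.8551025390625), (34.0615234375, 157.751708984375), 78.89823150634766)
pointer_tip 0.69 [208. 166.] 173 [551. 280.  53.] [[525.0, 247.0, 0.0], [686.0, 345.0, 71.0]]
tape_roll 0.95 [131. 206.] 1037 [326. 353.  30.] [[283.0, 313.0, 0.0], [369.0, 400.0, 49.0]]
spacer 0.72 [310. 190.] 245 [678.  11.  21.] [[653.0, -12.0, 4.0], [702.0, 39.0, 26.0]]
sanding_block 0.69 [297. 310.] 1321 [ 327. -187.   26.] [[299.0, -230.0, -0.0], [371.0, -140.0, 30.0]]
```

Run:
```python
import cv2,numpy as np
a=cv2.imread('pics/top0.png');b=cv2.imread('pics/scene0.png')
a=cv2.resize(a[90:290,90:360],None,fx=2.2,fy=2.2,interpolation=cv2.INTER_CUBIC)
cv2.imwrite('pics/t1.png',a)
b=cv2.resize(b[90:290,90:350],None,fx=3,fy=3,interpolation=cv2.INTER_CUBIC)
cv2.imwrite('pics/s1.png',b)
```

```text
(no output)
```

View pics/t1.png

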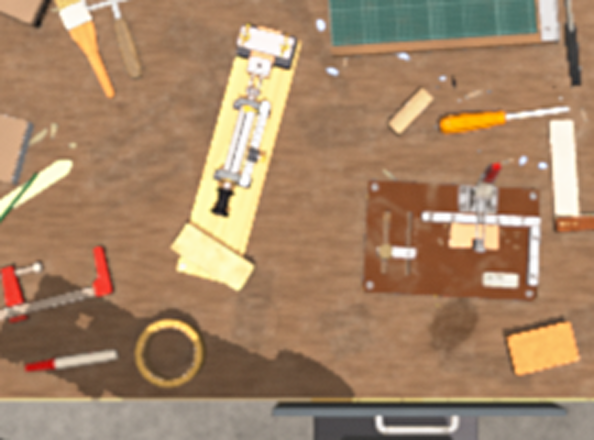

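View pics/s1.png

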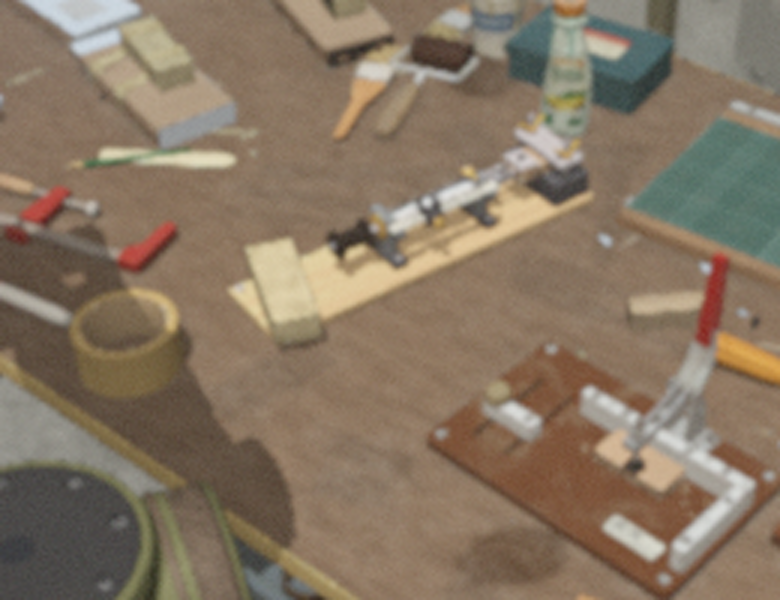

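```bash
cat >> h.py <<'E'
def tool():
    s=manip.read_state(); return np.array(s['eef_pos']),R.from_euler('xyz',s['eef_rot']).as_matrix()
def plan(target,jaw_deg):
    """shift in the tool axes and spin so that TCP is at target and jaws lie along jaw_deg (world)"""
    p,M=tool(); d=np.array(target)-p; a=np.degrees(np.arctan2(M[1,1],M[0,1]))
    da=(jaw_deg-a+90)%180-90
    print('tool axes',np.round(M.T,3).tolist(),'jaw',round(a,1)); print('shift first',np.round(M.T@d,1),'then spin rad',round(-np.radians(da),3),'joints',np.round(manip.read_state()['joints'],2))
def wworld(c,mask=None):
    if mask is None: mask=np.ones((384,512),bool)
    v,u=np.nonzero(mask&(c['z_map']>0)); z=c['z_map'][v,u]; K=c['mtx']
    x=(u-K[0,2])/K[0,0]; y=(v-K[1,2])/K[1,1]; th=np.hypot(x,y); k=np.where(th>1e-6,np.tan(th)/np.maximum(th,1e-9),1)
    p=np.c_[x*k*z,-y*k*z,-z]; return R.from_euler('xyz',c['orientation']).apply(p)+np.array(c['xyz'])
E
python3 -c "
from h import *
plan([469,300,130],147.7)"
```

```text
tool axes [[-0.0, -0.0, -1.0], [0.402, 0.916, -0.0], [0.916, -0.402, -0.0]] jaw 66.3
shift first [ 86.4 -86.7 308.8] then spin rad -1.421 joints [ 1.09  0.3   1.52  0.    1.32 -0.07]
```

```bash
python3 -m handwheel '[[[6,-14.5,51.5],0],[[16,-14.5,51.5],0],[[16,-14.5,51.5],0],[[16,-14.5,51.5],0],[[16,-14.5,51.5],0],[[16,-14.5,51.5],0],[[0,0,0],-0.17],[[0,0,0],-0.17],[[0,0,0],-0.17],[[0,0,0],-0.17]]' 92 30
python3 -m handwheel '[[[0,0,0],-0.17],[[0,0,0],-0.17],[[0,0,0],-0.17],[[0,0,0],-0.17],[[0,0,0],-0.061],[[0,0,0],0],[[0,0,0],0],[[0,0,0],0],[[0,0,0],0],[[0,0,0],0]]'
python3 - <<'E'
from h import *
plan([469,300,28],147.7)
c=cam('wrist'); save(c,'w1.png'); print(c['xyz'],c['mtx'])
for t in ['weight','pull_rod','set_index','pointer_tip']:
    for d in manip.cut_out(t,'wrist')[:1]:
        P=wworld(c,d['region']); print(t,round(d['confidence'],2),np.round(d['centre']),len(P),np.round(np.percentile(P,[3,50,97],axis=0)).tolist())
        if t=='weight': Q=P[P[:,2]>36]; print(cv2.minAreaRect(Q[:,:2].astype(np.float32)))
E
```

```text
clock: 2.15
eef_pos: [469.1, 299.7, 130.4]
eef_rot: [-0.157, 1.571, 0.115]
wrist_force: [0.5, -0.6, 1.5]
finger_gap: 59.9
clock: 3.4
eef_pos: [469.1, 299.7, 130.4]
eef_rot: [2.196, 1.571, -3.08]
wrist_force: [0.0, -1.1, -0.3]
finger_gap: 59.9
tool axes [[-0.0, -0.0, -1.0], [-0.845, 0.534, 0.0], [0.534, 0.845, -0.0]] jaw 147.7
shift first [102.4   0.2   0.2] then spin rad -0.0 joints [ 0.5   0.4   1.6   0.    1.15 -2.08]
[431.51553186 240.13118268 298.09184761] [[297.31863964   0.         257.36766679]
 [  0.         297.31863964 193.45521105]
 [  0.           0.           1.        ]]
weight 0.87 [259. 192.] 5943 [[429.0, 249.0, 40.0], [465.0, 295.0, 41.0], [504.0, 347.0, 43.0]]
((467.49481201171875, 299.1297607421875), (117.58753204345703, 43.543182373046875), 57.85554122924805)
pull_rod 0.98 [168. 236.] 840 [[526.0, 268.0, 43.0], [554.0, 279.0, 56.0], [574.0, 291.0, 62.0]]
set_index 0.55 [ 88. 231.] 513 [[602.0, 224.0, 12.0], [609.0, 238.0, 65.0], [641.0, 249.0, 74.0]]
pointer_tip 0.84 [168. 235.] 853 [[525.0, 268.0, 44.0], [554.0, 279.0, 56.0], [573.0, 291.0, 62.0]]
```

View pics/w1.png

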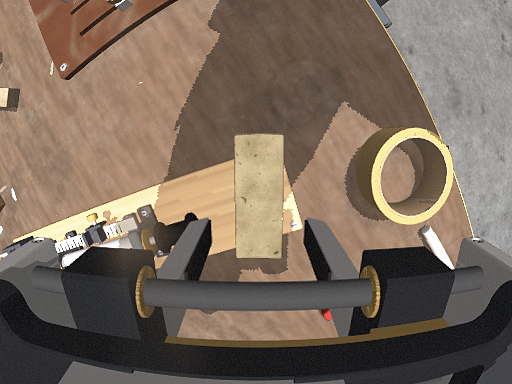

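```bash
python3 -m handwheel '[[[20,0.7,-1],0],[[25,0,0],0],[[25,0,0],0],[[17,0,0],0],[[10,0,0],0],[[5,0,0],0],[[0,0,0],0],[[0,0,0],0],[[0,0,0],0],[[0,0,0],0]]' && python3 -m handwheel '[[[0,0,0],0],[[0,0,0],0],[[0,0,0],0],[[0,0,0],0],[[0,0,0],0],[[-3,0,0],0],[[-6,0,0],0],[[-10,0,0],0],[[-15,0,0],0],[[-16,0,0],0]]' 255 30
```

```text
clock: 4.9
eef_pos: [468.1, 299.2, 28.7]
eef_rot: [-0.529, 1.57, 0.478]
wrist_force: [0.2, 0.1, 0.3]
finger_gap: 60.1
clock: 6.15
eef_pos: [468.1, 299.3, 79.8]
eef_rot: [-0.509, 1.57, 0.498]
wrist_force: [0.2, 0.9, -3.3]
finger_gap: 43.7
```

```bash
python3 -m handwheel '[[[0,0,-8],0],[[0,0,-18],0],[[0,0,-24],0],[[0,0,-25],0],[[0,0,-25],0],[[0,0,-25],0],[[0,0,-17],0],[[0,0,-8],0],[[0,0,0],0],[[0,0,0],0]]' && python3 -m handwheel '[[[6,0,0],0],[[10,0,0],0],[[12,0,0],0],[[12,0,0],0],[[9,0,0],0],[[5,0,0],0],[[3,0,0],0],[[2,0,0],0],[[1,0,0],0],[[0,0,0],0]]'
python3 - <<'E'
from h import *
c=cam('wrist')
d=manip.cut_out('weight','wrist')[0]; P=wworld(c,d['region']); print(np.round(np.percentile(P,[3,50,97],axis=0)))
E
```

```text
clock: 7.4
eef_pos: [388.2, 172.8, 78.5]
eef_rot: [-0.537, 1.57, 0.471]
wrist_force: [-0.4, -0.8, -3.2]
finger_gap: 44.0
clock: 8.65
eef_pos: [387.9, 172.4, 18.6]
eef_rot: [-0.631, 1.571, 0.376]
wrist_force: [0.5, -0.7, -4.2]
finger_gap: 43.9
[[348. 119.  30.]
 [378. 156.  31.]
 [422. 219.  33.]]
```

```bash
python3 -m handwheel '[[[0.5,0,0],0],[[0.5,0,0],0],[[0.4,0,0],0],[[0.3,0,0],0],[[0.2,0,0],0],[[0,0,0],0],[[0,0,0],0],[[0,0,0],0],[[0,0,0],0],[[0,0,0],0]]'
```

```text
clock: 10.0
eef_pos: [387.8, 172.4, 16.6]
eef_rot: [-1.371, 1.571, -0.363]
wrist_force: [-0.8, -0.0, -2.6]
finger_gap: 44.0
```

```bash
python3 -m handwheel '[[[0.3,0,0],0],[[0.3,0,0],0],[[0,0,0],0],[[0,0,0],0],[[0,0,0],0],[[0,0,0],0],[[0,0,0],0],[[0,0,0],0],[[0,0,0],0],[[0,0,0],0]]'; python3 -m handwheel '[[[0,0,0],0],[[0,0,0],0],[[0,0,0],0],[[0,0,0],0],[[0,0,0],0],[[0,0,0],0],[[-5,0,0],0],[[-15,0,0],0],[[-30,0,0],0],[[-30,0,0],0]]' 92
python3 -m handwheel '[[[-20,0,0],0],[[-20,0,0],0],[[-10,0,0],0],[[0,0,0],0],[[0,0,0],0],[[0,0,0],0],[[0,0,0],0],[[0,0,0],0],[[0,0,0],0],[[0,0,0],0]]'
python3 - <<'E'
from h import *
for n in ['top','scene','wrist']:
    c=cam(n)
    d=manip.cut_out('weight',n)[0]; P=(wworld if n=='wrist' else world)(c,d['region']); print(n,np.round(np.percentile(P,[3,50,97],axis=0)).tolist())
    for t in ['pull_rod','set_index','rig']:
        for d in manip.cut_out(t,n)[:1]:
            P=(wworld if n=='wrist' else world)(c,d['region']); print(t,round(d['confidence'],2),np.round(d['centre']),len(P),np.round(np.percentile(P,[3,50,97],axis=0)).tolist())
plan([546,285,200],165)
E
```

```text
clock: 11.25
eef_pos: [387.9, 172.4, 16.4]
eef_rot: [-0.264, 1.571, 0.744]
wrist_force: [-2.7, -0.8, 7.2]
finger_gap: 44.0
clock: 12.5
eef_pos: [387.8, 172.4, 97.8]
eef_rot: [-0.699, 1.57, 0.308]
wrist_force: [-0.1, 0.9, -0.6]
finger_gap: 60.2
clock: 13.75
eef_pos: [387.8, 172.4, 146.0]
eef_rot: [0.416, 1.571, 1.423]
wrist_force: [-0.4, -0.3, 0.4]
finger_gap: 60.0Traceback (most recent call last):
  File "<stdin>", line 4, in <module>
IndexError: list index out of range
```

```bash
python3 -m handwheel '[[[0,-14.6,36],0],[[0,-14.6,36],0],[[0,-14.6,36],0],[[0,-14.6,36],0],[[0,-14.6,36],0],[[0,0,0],0.184],[[0,0,0],0.184],[[0,0,0],0.184],[[0,0,0],0.184],[[0,0,0],0.184]]' >/dev/null; python3 -m handwheel '[[[0,0,0],0.184],[[0,0,0],0.184],[[0,0,0],0.184],[[0,0,0],0.184],[[0,0,0],0.184],[[0,0,0],0.184],[[0,0,0],0.184],[[0,0,0],0.184],[[0,0,0],0.184],[[0,0,0],0.184]]' >/dev/null;  python3 -m handwheel '[[[0,0,0],0.184],[[0,0,0],0.184],[[0,0,0],0.184],[[0,0,0],0.184],[[0,0,0],0.184],[[0,0,0],0.184],[[0,0,0],0.184],[[0,0,0],0.184],[[0,0,0],0.184],[[0,0,0],0]]'
python3 - <<'E'
from h import *
for n in ['top','scene','wrist']:
    c=cam(n); save(c,n+'2.png')
    np.savez('/tmp/'+n,**{k:c[k] for k in('pixels','z_map','mtx','xyz','orientation')})
    for t in ['weight','pull_rod','set_index','rig']:
        for d in manip.cut_out(t,n)[:1]:
            P=(wworld if n=='wrist' else world)(c,d['region']); print(n,t,round(d['confidence'],2),np.round(d['centre']),len(P),np.round(np.percentile(P,[3,50,97],axis=0)).tolist())
plan([546,285,140],255)
E
```

```text
clock: 17.6
eef_pos: [545.7, 285.5, 145.8]
eef_rot: [0.714, 1.571, -2.693]
wrist_force: [0.2, -0.3, -0.2]
finger_gap: 60.4
top weight 0.74 [233. 233.] 172 [[354.0, 126.0, 26.0], [379.0, 148.0, 31.0], [408.0, 173.0, 36.0]]
top set_index 0.58 [203. 160.] 40 [[606.0, 228.0, 18.0], [616.0, 239.0, 66.0], [624.0, 249.0, 79.0]]
top rig 0.91 [206. 132.] 1571 [[607.0, 190.0, 8.0], [716.0, 238.0, 43.0], [793.0, 288.0, 71.0]]
scene pull_rod 0.67 [209. 167.] 158 [[525.0, 249.0, -0.0], [551.0, 281.0, 52.0], [678.0, 346.0, 69.0]]
scene rig 0.65 [230. 167.] 3135 [[444.0, 187.0, 3.0], [607.0, 251.0, 13.0], [782.0, 333.0, 64.0]]
wrist pull_rod 0.86 [257. 192.] 1371 [[531.0, 242.0, 49.0], [554.0, 282.0, 57.0], [681.0, 298.0, 71.0]]
wrist set_index 0.94 [288. 113.] 575 [[604.0, 224.0, 59.0], [612.0, 240.0, 65.0], [623.0, 249.0, 75.0]]
wrist rig 0.72 [257. 136.] 24002 [[452.0, 213.0, 10.0], [600.0, 271.0, 12.0], [730.0, 333.0, 63.0]]
tool axes [[-0.0, 0.0, -1.0], [-0.264, -0.965, -0.0], [-0.965, 0.264, 0.0]] jaw -105.3
shift first [ 5.9  0.5 -0.4] then spin rad -0.005 joints [0.42 0.51 1.4  0.   1.23 2.26]
```

View pics/wrist2.png

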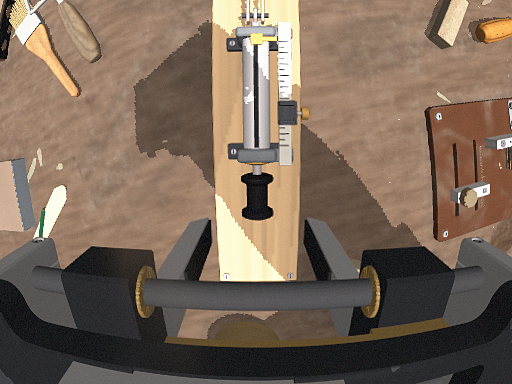

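Run:
```python
from h import *
c=dict(np.load('/tmp/wrist.npz'))
im=c['pixels'].astype(int)
u0=np.array([-.9655,.26])  # provisional rig +x
m=np.zeros((384,512),bool)
m[160:228,235:280]=1
dark=(im.max(2)<75)&m
P=wworld(c,dark); P=P[(P[:,2]>45)&(P[:,2]<70)]
n0=np.array([-u0[1],u0[0]]); o=np.array([546,285.])
s=(P[:,:2]-o)@u0; t=(P[:,:2]-o)@n0
print('handle s',np.percentile(s,[0.5,2,50,98,99.5]).round(1),'t',np.percentile(t,[1,50,99]).round(1),'zmax',P[:,2].max().round(1))
for a in range(-32,28,4):
    k=(s>=a)&(s<a+4)
    if k.sum()>5: print(a,k.sum(),np.percentile(t[k],[3,97]).round(1),np.percentile(P[k,2],95).round(1))
cv2.imwrite('pics/w2c.png',cv2.resize(c['pixels'][10:240,205:325,::-1],None,fx=2.6*1,fy=2.6,interpolation=cv2.INTER_CUBIC))
# tube axis
m[:]=0;m[55:140,240:275]=1
Q=wworld(c,m);Q=Q[Q[:,2]>52]; print('tube t',np.percentile((Q[:,:2]-o)@n0,[3,50,97]).round(1))
```

```text
handle s [-33.9 -21.7  -2.6  16.3  17.1] t [-13.6   0.2  13.1] zmax 63.4
-24 112 [-11.4  11.6] 60.6
-20 146 [-13.8  12.7] 62.7
-16 83 [-10.1   9.9] 61.8
-12 80 [-8.8  8.3] 57.6
-8 89 [-8.9  8.4] 58.0
-4 91 [-8.9  8.4] 57.5
0 83 [-9.   8.4] 57.9
4 81 [-9.   8.4] 58.0
8 152 [-11.8  12.1] 60.8
12 150 [-13.6  13.5] 62.5
16 34 [-12.8  11. ] 62.2
tube t [-10.7  -0.4   9.1]
```

View pics/w2c.png

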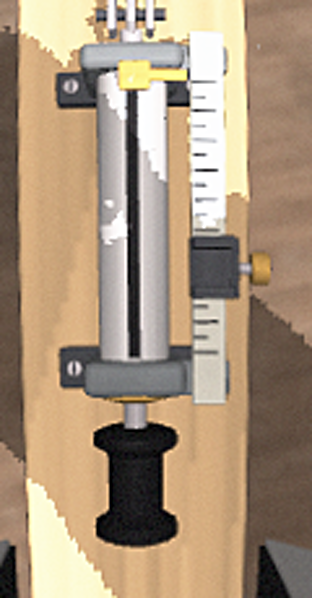

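```bash
python3 - <<'E'
from h import *
c=dict(np.load('/tmp/wrist.npz')); im=c['pixels'].astype(int)
u0=np.array([-.9655,.26]);n0=np.array([-u0[1],u0[0]]); o=np.array([546,285.])
def f(m,zl,zh,l):
    P=wworld(c,m);P=P[(P[:,2]>zl)&(P[:,2]<zh)]; s=(P[:,:2]-o)@u0; t=(P[:,:2]-o)@n0
    print(l,len(P),'s',np.percentile(s,[2,10,50,90,98]).round(1),'t',np.percentile(t,[2,50,98]).round(1),'z',np.percentile(P[:,2],[5,50,95]).round(1)); return s,t,P[:,2]
m=np.zeros((384,512),bool); m[95:130,274:302]=1
f(m&(im.max(2)<90),55,85,'rider dark')
s,t,z=f(m,66,85,'rider high')
m[:]=0; m[33:46,248:280]=1
f(m&(im[...,0]-im[...,2]>70),60,85,'pointer')
E
python3 -m handwheel '[[[10,0.4,-3.8],0],[[20,0,0],0],[[25,0,0],0],[[20,0,0],0],[[12,0,0],0],[[8,0,0],0],[[6,0,0],0],[[3,0,0],0],[[1,0,0],0],[[0,0,0],0]]'
python3 - <<'E'
from h import *
c=cam('wrist'); save(c,'w3.png'); a=c['pixels'][0:240,190:340,::-1]
cv2.imwrite('pics/w3c.png',cv2.resize(a,None,fx=2.5,fy=2.5,interpolation=cv2.INTER_CUBIC))
E
```

```text
rider dark 439 s [-85.5 -83.9 -76.8 -68.5 -67.6] t [17.8 25.2 33. ] z [63.4 65.  74.5]
rider high 184 s [-86.2 -85.4 -81.5 -66.9 -66.8] t [17.7 23.8 31. ] z [70.3 73.7 74.8]
pointer 191 s [-145.9 -142.5 -138.6 -134.9 -133.6] t [-4.3  2.2 15.4] z [62.1 70.7 72.1]
clock: 19.6
eef_pos: [549.4, 284.2, 41.2]
eef_rot: [-2.465, 1.57, 0.409]
wrist_force: [-0.7, 0.1, 0.0]
finger_gap: 60.3
```

View pics/w3c.png

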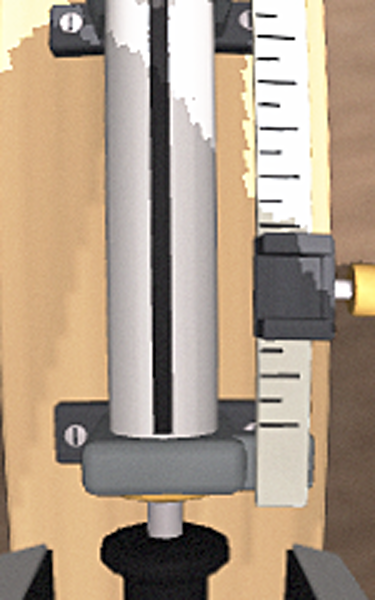

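```bash
python3 -m handwheel '[[[0,0,0],0],[[0,0,0],0],[[0,0,0],0],[[0,0,0],0],[[0,0,0],0],[[0,0,0],0],[[0,0,0],0],[[0,0,0],0],[[0,0,0],0],[[0,0,0],0]]' 255 50; python3 -m handwheel '[[[0,0,2],0],[[0,0,3],0],[[0,0,5],0],[[0,0,7],0],[[0,0,8],0],[[0,0,8],0],[[0,0,7],0],[[0,0,6],0],[[0,0,3],0],[[0,0,1],0]]'
cat > look.py <<'E'
from h import *
import sys
c=cam('wrist'); im=c['pixels'].astype(int)
u0=np.array([-.9655,.26]);n0=np.array([-u0[1],u0[0]]); o=np.array([546,285.])
P=np.full((384,512,3),np.nan); m=c['z_map']>0; P[m]=wworld(c)
s=(P[...,:2]-o)@u0;t=(P[...,:2]-o)@n0;z=P[...,2]
def pr(l,k): print(l,k.sum(),np.percentile(s[k],[2,10,50,90,98]).round(1),'t',np.percentile(t[k],[2,98]).round(1),'z',np.median(z[k]).round(1)) if k.sum()>3 else print(l,'none')
br=(im[...,0]-im[...,2]>60)
near=(s>-150)&(s<-40)
pr('pointer',br&near&(z>66)&(z<76)&(abs(t)<20)); pr('tip',br&near&(z>66)&(z<76)&(t>9)&(t<19))
pr('rider',near&(s>-95)&(s<-60)&(im.max(2)<110)&(t>17)&(t<33)&(z>60)); pr('prongs',near&(s>-95)&(s<-60)&(t>17)&(t<33)&(z>72)&(z<78))
print((manip.read_state()['eef_pos'][:2]-o)@u0, manip.read_state()['finger_gap'])
cv2.imwrite('pics/'+sys.argv[1],cv2.resize(c['pixels'][60:240,190:340,::-1],None,fx=3,fy=3,interpolation=cv2.INTER_CUBIC))
E
python3 look.py w4.png
```

```text
clock: 20.9
eef_pos: [549.5, 285.0, 41.0]
eef_rot: [-1.998, 1.569, 0.877]
wrist_force: [2.9, 5.5, -2.1]
finger_gap: 18.9
clock: 22.15
eef_pos: [502.2, 297.4, 41.0]
eef_rot: [-2.672, 1.568, 0.202]
wrist_force: [10.0, 0.9, -6.6]
finger_gap: 18.7
pointer none
tip none
rider 519 [-84.1 -82.7 -73.4 -66.2 -65.9] t [17.5 32.1] z 67.8
prongs 324 [-83.3 -82.6 -68.8 -66.6 -66.1] t [18.  30.4] z 73.7
45.59393396544187 19.032642799049576
```

View pics/w4.png

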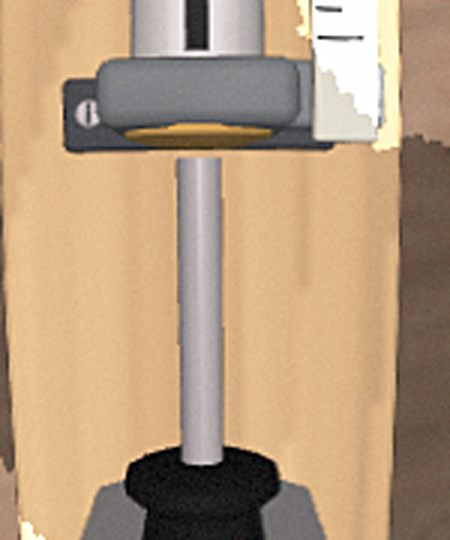

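```bash
sed -i 's/\[60:240,190:340/[0:150,210:340/;s/fx=3,fy=3/fx=4,fy=4/;s/>60)$/>40)/' look.py; sed -i 's/(z>66)&(z<76)/(z>64)\&(z<80)/g' look.py; python3 look.py w5.png
```

```text
pointer 4 [-84.7 -82.3 -75.  -73.3 -72.9] t [17.1 17.4] z 64.7
tip 4 [-84.7 -82.3 -75.  -73.3 -72.9] t [17.1 17.4] z 64.7
rider 523 [-83.8 -82.7 -73.3 -66.2 -65.8] t [17.5 32.1] z 67.8
prongs 316 [-83.4 -82.7 -68.7 -66.5 -66.2] t [18.  30.4] z 73.6
45.5405976586325 18.67700445264081
```

View pics/w5.png

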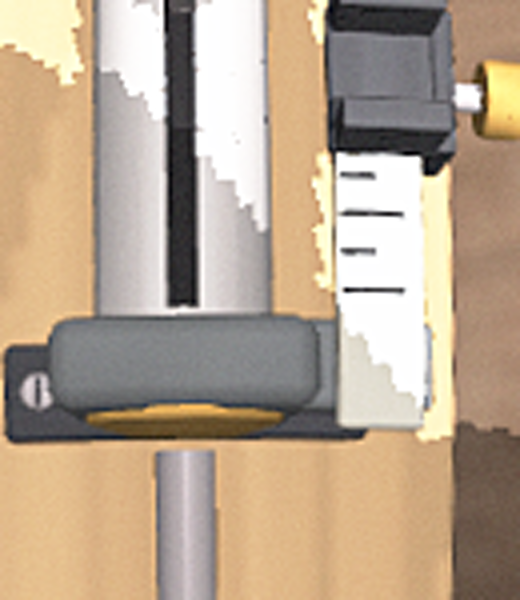

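```bash
python3 - <<'E'
from h import *
c=dict(np.load('/tmp/wrist.npz')); im=c['pixels'].astype(int)
u0=np.array([-.9655,.26]);n0=np.array([-u0[1],u0[0]]); o=np.array([546,285.])
P=np.full((384,512,3),np.nan); P[c['z_map']>0]=wworld(c)
s=(P[...,:2]-o)@u0;t=(P[...,:2]-o)@n0;z=P[...,2]
for r in range(100,128): print(r,'s',s[r,280:296:3].round(1),'z',z[r,280:296:3].round(1))
br=(im[...,0]-im[...,2]>40)
for lo,hi in((-6,6),(8,12),(12,19)):
    k=br&(s>-155)&(s<-125)&(t>lo)&(t<hi)&(z>67)&(z<74); print('ptr',lo,hi,k.sum(),np.percentile(s[k],[3,50,97]).round(1) if k.any() else '')
for lo in (-35,-20,20,30):
  pass
E
python3 - <<'E'
from h import *
for n in ['scene','top']:
    c=cam(n); save(c,n+'3.png')
    d=manip.cut_out('set_index',n); print(n,[(x['confidence'],x['centre']) for x in d[:2]])
    d=manip.cut_out('weight',n); print(n,[(x['confidence'],x['centre'],np.percentile(world(c,x['region']),[3,97],axis=0).round().tolist()) for x in d[:1]])
    if n=='scene':cv2.imwrite('pics/s3c.png',cv2.resize(c['pixels'][120:220,160:300,::-1],None,fx=5,fy=5,interpolation=cv2.INTER_CUBIC))
E
```

```text
100 s [-86.2 -86.2 -86.3 -87.2 -91.    nan] z [73.5 73.6 73.8 61.5 10.4  nan]
101 s [-85.3 -85.4 -85.5 -85.5 -85.5 -90. ] z [74.5 74.2 73.1 74.2 73.9 10.4]
102 s [-84.6 -84.6 -84.6 -84.7 -84.7 -85.4] z [73.  73.6 73.7 73.7 73.9 64.1]
103 s [-83.8 -83.8 -83.7 -83.9 -84.  -84.5] z [73.6 73.2 75.1 73.2 72.4 65.8]
104 s [-82.9 -82.9 -83.  -83.1 -83.1 -83.6] z [73.7 74.5 74.1 73.2 73.4 65.7]
105 s [-82.2 -82.3 -82.3 -82.4 -82.5 -82.9] z [72.5 71.8 71.4 71.7 70.5 64.4]
106 s [-81.8 -81.8 -81.9 -81.9 -81.9 -82. ] z [65.2 65.  64.  64.6 64.9 65.2]
107 s [-81.  -81.  -81.  -81.1 -81.1 -81.1] z [63.7 64.4 64.9 64.2 65.  66.2]
108 s [-80.1 -80.1 -80.2 -80.3 -80.3 -80.3] z [64.  64.9 64.3 63.2 63.4 65.5]
109 s [-79.3 -79.3 -79.3 -79.4 -79.4 -79.5] z [63.9 64.9 64.4 64.2 65.6 64.7]
110 s [-78.5 -78.4 -78.5 -78.6 -78.5 -78.6] z [63.5 65.5 65.  64.1 65.8 65. ]
111 s [-77.6 -77.6 -77.7 -77.7 -77.8 -77.8] z [64.  65.1 64.1 63.8 63.8 64.9]
112 s [-76.8 -76.8 -76.9 -76.9 -76.9 -76.9] z [64.2 64.3 62.8 64.7 64.4 65.3]
113 s [-75.9 -75.9 -76.  -76.  -76.1 -76.1] z [64.1 64.5 64.3 64.2 64.1 65.1]
114 s [-
[... 656 characters left out ...]
.5] z [74.8 74.  73.5 73.9 74.7 73.4]
123 s [-67.6 -67.6 -67.6 -67.7 -67.7 -67.7] z [73.8 73.3 74.8 73.4 73.9 73.8]
124 s [-66.8 -66.8 -66.8 -66.8 -66.9 -66.9] z [74.6 72.3 73.  72.9 74.1 73.2]
125 s [-65.8 -65.8 -65.9 -65.9 -66.1 -65.4] z [61.9 61.6 61.5 60.7 74.4 12.3]
126 s [-65.  -65.  -65.  -65.  -64.3 -64.4] z [61.9 62.2 61.  60.7 12.3 11.6]
127 s [-64.1 -64.1 -64.1 -64.2 -63.3 -63.3] z [61.8 62.  60.8 61.5 10.4 11.1]
ptr -6 6 133 [-142.4 -137.9 -133.5]
ptr 8 12 18 [-139.9 -138.1 -136.8]
ptr 12 19 20 [-139.9 -138.3 -136.9]
scene []
scene [(0.86, [195.9, 227.5], [[344.0, 117.0, 5.0], [422.0, 221.0, 32.0]])]
top []
top [(0.9, [227.7, 230.6], [[354.0, 125.0, 24.0], [430.0, 212.0, 36.0]])]
```

View pics/s3c.png

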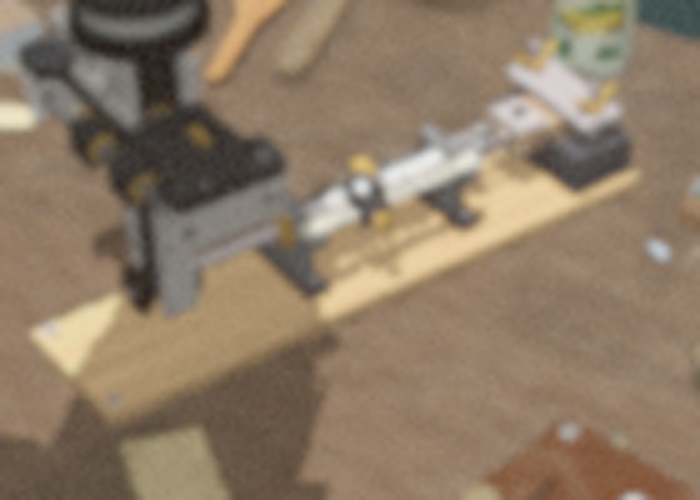

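```bash
python3 -m handwheel '[[[0,0,1],0],[[0,0,2],0],[[0,0,3],0],[[0,0,3],0],[[0,0,2],0],[[0,0,1.4],0],[[0,0,0.6],0],[[0,0,0],0],[[0,0,0],0],[[0,0,0],0]]'
cat > chk.py <<'E'
from h import *
c=cam('wrist'); im=c['pixels'].astype(int)
u0=np.array([-.9655,.26]);n0=np.array([-u0[1],u0[0]]); o=np.array([546,285.])
tc=(manip.read_state()['eef_pos'][:2]-o)@u0
def prof(c,lab):
    im=c['pixels'].astype(int);P=np.full((384,512,3),np.nan); P[c['z_map']>0]=wworld(c)
    s=(P[...,:2]-o)@u0;t=(P[...,:2]-o)@n0;z=P[...,2]
    print(lab)
    for col in (254,257,260):
        k=[r for r in range(150,300) if im[r,col].max()<75 and 50<z[r,col]<70]
        print(col,'rows',k[0],k[-1],'s',s[k[0],col].round(1),s[k[-1],col].round(1),'z',z[k[::4],col].round(0))
prof(dict(np.load('/tmp/wrist.npz')),'before, tcp 0.4'); prof(c,'now tcp %.1f'%tc)
c=cam('scene');save(c,'scene4.png')
cv2.imwrite('pics/s4c.png',cv2.resize(c['pixels'][135:185,205:265,::-1],None,fx=12,fy=12,interpolation=cv2.INTER_CUBIC))
for t in('pointer_tip','set_index','pull_rod'):
    print(t,[(x['confidence'],x['centre'],np.median(world(c,x['region']),0).round()) for x in manip.cut_out(t,'scene')])
E
python3 chk.py
```

```text
clock: 23.8
eef_pos: [489.9, 300.7, 41.0]
eef_rot: [-2.724, 1.568, 0.151]
wrist_force: [11.1, 0.2, -6.4]
finger_gap: 18.8
before, tcp 0.4
254 rows 164 219 s -32.2 16.9 z [60. 60. 62. 57. 57. 57. 57. 58. 57. 58. 62. 62.]
257 rows 164 219 s -32.1 17.2 z [59. 61. 63. 57. 57. 58. 57. 58. 58. 58. 62. 62.]
260 rows 164 219 s -31.7 16.8 z [57. 60. 60. 57. 57. 57. 57. 56. 56. 57. 62. 63.]
now tcp 58.2
254 rows 215 281 s 40.0 76.7 z [52. 58. 62. 62. 61. 57. 57. 57. 57. 57. 58. 57. 56. 57. 58. 60. 62.]
257 rows 215 281 s 40.1 76.4 z [52. 59. 61. 62. 62. 57. 58. 58. 58. 58. 58. 57. 57. 58. 59. 61. 61.]
260 rows 215 281 s 40.0 76.4 z [52. 58. 62. 62. 62. 58. 56. 57. 57. 57. 57. 58. 58. 58. 58. 61. 61.]
pointer_tip []
set_index []
pull_rod [(0.52, [183.3, 180.2], array([469., 299.,  54.])), (0.26, [297.0, 309.4], array([ 327., -185.,   27.]))]
```

View pics/s4c.png

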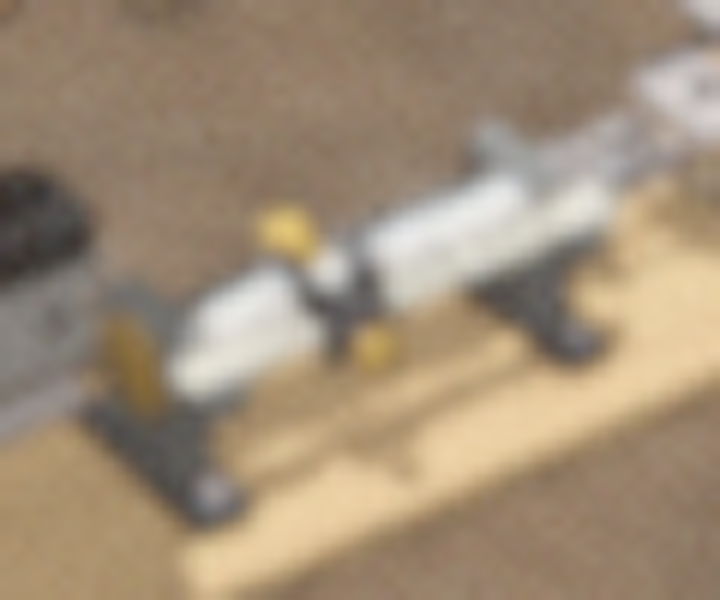

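Run:
```python
from h import *
u0=np.array([-.9655,.26]);n0=np.array([-u0[1],u0[0]]); o=np.array([546,285.])
w=[dict(np.load('/tmp/wrist.npz')),cam('wrist')]
for c in w:
    P=np.full((384,512,3),np.nan); P[c['z_map']>0]=wworld(c); s=(P[...,:2]-o)@u0
    rr=range(170,200) if c is w[0] else range(215,250)
    print([(r,np.nanmedian(s[r,252:263]).round(1),np.nanmedian(P[r,252:263,2]).round(1)) for r in rr])
c=cam('scene'); K=c['mtx']; Rm=R.from_euler('xyz',c['orientation'])
def proj(s,t,z):
    p=Rm.inv().apply(np.r_[o+s*u0+t*n0,z]-c['xyz']); return np.array([K[0,2]+K[0,0]*p[0]/-p[2],K[1,2]+K[1,1]*p[1]/p[2]])
a=cv2.imread('pics/scene0.png').astype(int);b=cv2.imread('pics/scene4.png').astype(int)
def cen(im,q,r=5):
    q=np.round(q).astype(int); y,x=np.mgrid[q[1]-r:q[1]+r+1,q[0]-r:q[0]+r+1]; p=im[y,x]; k=np.clip(np.minimum(p[...,2],p[...,1])-p[...,0]-65,0,None).astype(float); return np.array([(k*x).sum(),(k*y).sum()])/k.sum(),k.max(),k.sum()
for s in(-138.3,-140.5): print('rest pred',s,proj(s,0,71))
print('obs rest',cen(a,proj(-139.5,0,71)))
print('notch pred',proj(-76.3,0,71)); print('obs now',cen(b,[228.7,154]))
print('px/mm',(proj(-70,0,71)-proj(-80,0,71))/10)
```

```text
[(170, np.float64(-25.4), np.float64(50.4)), (171, np.float64(-24.6), np.float64(51.0)), (172, np.float64(-23.6), np.float64(50.4)), (173, np.float64(-22.8), np.float64(50.9)), (174, np.float64(-21.6), np.float64(49.7)), (175, np.float64(-21.5), np.float64(54.1)), (176, np.float64(-21.3), np.float64(57.7)), (177, np.float64(-20.6), np.float64(59.0)), (178, np.float64(-20.0), np.float64(60.5)), (179, np.float64(-19.4), np.float64(61.7)), (180, np.float64(-18.6), np.float64(62.1)), (181, np.float64(-17.6), np.float64(61.6)), (182, np.float64(-16.9), np.float64(62.4)), (183, np.float64(-15.9), np.float64(61.8)), (184, np.float64(-14.8), np.float64(60.7)), (185, np.float64(-13.3), np.float64(58.4)), (186, np.float64(-12.2), np.float64(57.2)), (187, np.float64(-11.2), np.float64(56.6)), (188, np.float64(-10.3), np.float64(56.9)), (189, np.float64(-9.5), np.float64(57.1)), (190, np.float64(-8.5), np.float64(57.0)), (191, np.float64(-7.5), np.float64(56.4)), (192, np.float64(-6.7), np.float64(57.2)), (193, np.float64(-5.7), np.float64(56.6)), (194, np.float64(-4.7), np.float64(56.5)), (195,
[... 1382 characters left out ...]
loat64(53.9), np.float64(57.5)), (243, np.float64(54.7), np.float64(57.0)), (244, np.float64(55.4), np.float64(56.8)), (245, np.float64(56.1), np.float64(56.5)), (246, np.float64(56.6), np.float64(56.9)), (247, np.float64(57.1), np.float64(57.1)), (248, np.float64(57.8), np.float64(57.0)), (249, np.float64(58.4), np.float64(56.9))]
rest pred -138.3 [245.26396628 146.09626755]
rest pred -140.5 [245.86691201 145.84534922]
obs rest (array([nan, nan]), np.float64(0.0), np.float64(0.0))
notch pred [227.9277867 153.3107896]
obs now (array([228.52173913, 153.7826087 ]), np.float64(10.0), np.float64(23.0))
px/mm [-0.28531834  0.1187364 ]<stdin>:13: RuntimeWarning: invalid value encountered in divide
```

```bash
python3 -m handwheel '[[[0,0,0.5],0],[[0,0,0],0],[[0,0,0],0],[[0,0,0],0],[[0,0,0],0],[[0,0,0],0],[[0,0,0],0],[[0,0,0],0],[[0,0,0],0],[[0,0,0],0]]'
python3 - <<'E'
from h import *
print('s',(manip.read_state()['eef_pos'][:2]-np.array([546,285]))@np.array([-.9655,.26]))
c=cam('scene')
for t in('weight','tape_roll','spacer','sanding_block'):
    for d in manip.cut_out(t,'scene')[:1]: P=world(c,d['region']); print(t,np.median(P,0).round(),np.percentile(P[:,2],[50,95]).round())
manip.sign_off()
E
```

```text
clock: 25.4
eef_pos: [489.5, 300.8, 41.0]
eef_rot: [-2.726, 1.567, 0.148]
wrist_force: [11.9, -0.6, -7.2]
finger_gap: 18.9
s 58.62831502835372
weight [379. 162.  28.] [28. 32.]
tape_roll [328. 359.  29.] [29. 48.]
spacer [674.  12.  20.] [20. 26.]
sanding_block [ 326. -185.   26.] [26. 30.]
the job is handed in; nothing more can be done
```

I lifted the weight off the board and laid it flat on the bench on the board's +y side. Then I gripped the handle, drew the rod out about 62 mm, and handed the job in at about 25 s with the pointer in the notch.

- **Pointer position:** From the wrist camera's measurements at rest and the travel of the handle, the pointer ended within about 0.5 mm of the notch middle. A coarser check in the scene camera, done just before a last 0.5 mm pull, put it about 1.2 mm short. Neither camera resolved the pointer tip inside the notch at the end.
- **Handle grip:** The fingers stayed at 18.9 mm on the waist with no sign of slipping. The wrist force along the pull was about 11.7 N against 11.8 N expected from the spring.
- **Weight:** Its top face measured about 30–32 mm above the bench, so it lies flat, clear of the board and out of the grip.
- **Bystanders and index:** The tape roll, spacer and sanding block were within about 6 mm of their first measured positions, which is about what the scene camera can resolve. Nothing touched the set index. I did not measure it again after the pull, because the networks no longer found it in the scene picture.

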